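# Shingle the boards of a stack in the kitting tray

### The job

The grey kitting tray holds the green board at its head end; continue the row in assembly order by laying the blue board and then the red board down the tray like roof tiles. Each board's upper end rests on the board before it, overlapping it by about a third of its length, and its lower end stands on the tray floor; keep both in line with the green board, circuit side up. Set them down rather than dropping them, and leave the yellow spare where it lies.

Things in the scene. Friction and masses are not known exactly. Their poses are not given: they have to be found in the camera images.
- tray: fixed grey tray 220 mm long (x) by 120 mm wide (y), open at the long sides; origin: centre of its underside, z up. Floor top 4 mm above the origin; a 14 mm high stop at the head (-x) end, a 9 mm rim at +x. The green board, of the same size as the others, is screwed flat on the floor on the centre line, long side along x, from x = -101 to -21 mm, top at z = 12 mm. The row grows to +x
- blue_board_center (a point): centre (half-way up) of the loose blue board, next in the row: a plate 80 mm long (x), 46 mm wide (y), 8 mm thick (z up), blue circuit board on an aluminium back, both ends alike, 70 g. Starts flat on the bench; gripped across its width. Laid right, it slopes down to tray +x by about 0.15 rad, its centre near x = -8 mm, 14 mm above the tray's origin
- red_board_center (a point): centre (half-way up) of the loose red board, last in the row: a plate 80 mm long (x), 46 mm wide (y), 8 mm thick (z up), red circuit board on an aluminium back, both ends alike, 70 g. Starts flat on the bench; gripped across its width. Laid right, it slopes like the blue one, 53 mm further along the tray's x, at the same height
- yellow_board_center (a point): centre (half-way up) of the loose yellow board, a spare to be left alone: a plate 80 mm long (x), 46 mm wide (y), 8 mm thick (z up), yellow circuit board on an aluminium back, both ends alike, 70 g. Starts flat on the bench; gripped across its width. 

How it is judged:
By the outcome, as a careful person would: the job done as asked, in the order asked, and still so for the second after the job is handed in, with the robot touching nothing.
It also fails if it takes over 53 s, if anything falls off the work surface, if the arm or the gripper's body presses on something with over 40 N, if the wrist force passes 120 N, or if a joint passes its speed limit or range.

### The arm

A 6-joint arm with a two-finger parallel gripper is mounted at the origin on a cart in front of the work surface, level with it; the furniture and walls round the work are solid. World frame = base frame: x ahead of the robot, y to its left, z up, the work surface at z = 0. Lengths are in m, angles in rad, forces in N, time in s.
With the tool pointing down it reaches from about 0.325 to 0.9 m from the base axis. Payload 6.1 kg.
Tool frame: the origin (TCP) lies midway between the tips of the shut fingers; the grasp point (between the pads) lies 19 mm behind it; z points along the fingers, y is the line along which they close (so a half turn about z gives the same grasp; the last joint's range is limited). The gripper opens to 85 mm and grips with 20 to 120 N. Pads are 22 mm wide; open, the fingers measure 114 mm over their backs; the gripper's body (76 mm by 85 mm) begins 54 mm behind the grasp point. The pads swing forward as they close: fully open they stand 13 mm farther back than shut.
Start: joints at [1.013, 0.22, 1.526, -0, 1.395, -0.126], TCP at [0.262, 0.568, 0.197] pointing down, gripper open.
Joint ranges: [-2.98, 2.98], [-0.91, 2.08], [0.09, 2.57], [-1.24, 4.39], [0.2, 2.65], [-2.68, 2.68]. Speed limits (rad/s): [2.57, 2.57, 3.01, 3.14, 3.14, 3.14].

### API

Orientations are given as [roll, pitch, yaw] about the fixed x, y, z axes, in that order (R = Rz(yaw) Ry(pitch) Rx(roll)).
In Python, from plant import movep, move_l, set_joints, gripper_to, hold, inverse_kinematics, observe, get_image, get_calibration, Unreachable, job_done gives the robot as it stands. Calls block until the motion is done:
- movep(position, orientation): joint-space move of the TCP to a pose.
- move_l(position, feed=0.15, rotation=None, max_force=None): straight line of the TCP; rotation=None keeps the orientation; feed is the mean speed in m/s. With max_force (N) it stops when the force on the tool has changed by that much, and returns True; else False.
- set_joints(angles): joint-space move.
- gripper_to(opening, f_grip=None): finger opening in m; f_grip is the grip in N (None keeps the last); returns when the fingers have stopped.
- hold(seconds).
- inverse_kinematics(position, orientation): joint angles nearest the present ones, or None.
- observe(): the state.
- get_image(name): name is "side" or "top" or "wrist"; returns (picture, depth): 420x560x3 uint8, red, green, blue; 420x560 float32, m along the optical axis (not along the pixel's ray), 0 where there is no reading.
- get_calibration(name): a dict with "intrinsics" (3x3 intrinsics, pixels), "world_from_camera" (4x4, takes a point from camera to world coordinates). Camera axes: x right, y down, z forward; pixel columns grow to the right and rows downward; lengths in m; the calibration is good to about 2 mm. A picture is of the moment at which its call begins: read the wrist's pose just before it. get_calibration takes no time and is no camera call; for the wrist camera it gives the pose at the moment of the call.
A pose or a line that the arm cannot do raises Unreachable and nothing moves.
- job_done(): hands the job in; it is judged then, once.
The state is a dict: "time_s": time; "q": joint angles; "joint_velocities": joint speeds; "joint_torque": joint torques, N m; "eef_pos": TCP position; "tcp_rot": TCP orientation; "ft_force": force on the tool from outside, world axes, zero at the start; "torque": the same for the moment, N m; "opening": finger opening in m; "grasp_force": force on a finger pad.
Only numpy, scipy, OpenCV 4.12 (cv2) and the standard library are available. Lean on these libraries where they do the work, as an engineer would, in place of code of your own. Each camera call takes 0.05 s, during which the arm holds its last target. There are 200 camera calls.

## Working session

There is one attempt and no reset: what is moved stays moved. The work goes in short steps, each a Python script; the robot and the scene stay as the last script left them, time stands still between calls to the robot, and variables do not carry over. Pictures are saved under pics/ and viewed, at most 10 in all, crops included, and the job is handed in when it is done.

```bash
mkdir -p pics; ls; python3 - <<'E'
from plant import *
import cv2,numpy as np
ims=[]
for n in("top","side"):
    p,d=get_image(n); cv2.imwrite(f"pics/{n}0.png",p[:,:,::-1]); np.savez(f"{n}0.npz",p=p,d=d)
    c=get_calibration(n); print(n,c["intrinsics"].tolist(),np.round(c["world_from_camera"],4).tolist())
o=observe();print(o["time_s"],o["eef_pos"],o["tcp_rot"],o["ft_force"])
E
```

```text
pics
top [[506.81585652530276, 0.0, 273.64850936265395], [0.0, 506.81585652530276, 205.07546700610365], [0.0, 0.0, 1.0]] [[-0.0272, -0.9927, 0.1174, 0.4541], [-0.9996, 0.0271, -0.002, 0.2261], [-0.0012, -0.1174, -0.9931, 0.8709], [0.0, 0.0, 0.0, 1.0]]
side [[538.9742498780519, 0.0, 279.5141355249041], [0.0, 538.9742498780519, 205.99435935751907], [0.0, 0.0, 1.0]] [[-0.9918, 0.0797, -0.1, 0.6529], [0.1278, 0.607, -0.7843, 0.9165], [-0.0018, -0.7907, -0.6122, 0.5859], [0.0, 0.0, 0.0, 1.0]]
0.1 [0.26124585 0.56711607 0.19570141] [-3.13987053e+00 -2.24335240e-04  2.70977294e+00] [ 0.44296066 -0.35816619  0.7213211 ]
```

View pics/top0.png

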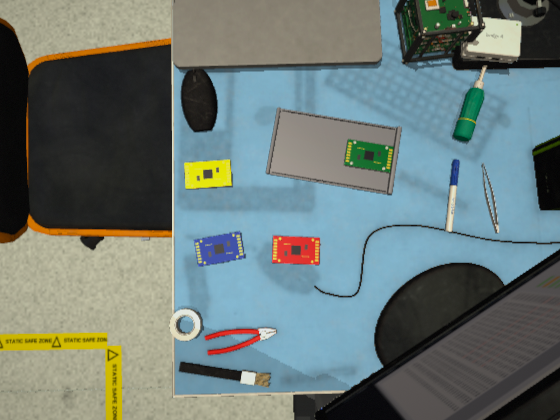

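View pics/side0.png

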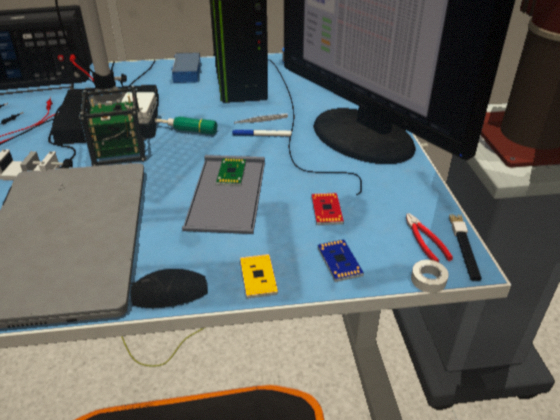

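Top view: the tray runs from about (335,150), with the green board at its right end (370,155). Blue is at (219,248), red at (296,250) and yellow at (208,174). The side view agrees. Next I'll locate them numerically in both views.

```bash
cat > h.py <<'E'
from plant import *
import cv2,numpy as np
HUE=dict(blue=(108,130),green=(45,85),yellow=(22,35),red=(170,190))
def mask(p,c):
    h=cv2.cvtColor(p,cv2.COLOR_RGB2HSV).astype(int); H=h[...,0].copy()
    if c=="red": H[H<8]+=180
    lo,hi=HUE[c]
    m=((H>=lo)&(H<=hi)&(h[...,1]>(150 if c!="green" else 110))&(h[...,2]>40)).astype(np.uint8)
    return m
def rays(cal,uv,z):
    K=cal["intrinsics"];T=cal["world_from_camera"]
    uv=np.atleast_2d(uv).astype(float)
    d=np.c_[uv,np.ones(len(uv))]@np.linalg.inv(K).T@T[:3,:3].T
    o=T[:3,3]; return o+d*((z-o[2])/d[:,2])[:,None]
def board(p,cal,c,z,near=None,pxmin=150):
    "centre, long-axis yaw, sizes of a board's top at height z"
    m=mask(p,c); k=9 if p.shape[0] and pxmin<1000 else 25
    m=cv2.morphologyEx(m,cv2.MORPH_CLOSE,np.ones((k,k)))
    out=[]
    for cn in cv2.findContours(m,cv2.RETR_EXTERNAL,cv2.CHAIN_APPROX_NONE)[0]:
        if cv2.contourArea(cn)<pxmin: continue
        w=rays(cal,cn[:,0,:],z)[:,:2]
        (cx,cy),(a,b),t=cv2.minAreaRect((w*1000).astype(np.float32))
        if b>a: a,b,t=b,a,t+90
        out.append((cx,cy,(np.radians(t)+np.pi/2)%np.pi-np.pi/2,a,b))
    return out
E
python3 - <<'E'
from h import *
for n in("top","side"):
    f=np.load(n+"0.npz");p,d=f["p"],f["d"];cal=get_calibration(n)
    for c in HUE:
        for r in board(p,cal,c,.012 if c=="green" else .008,pxmin=200):
            if 50<r[3]<120: print(n,c,np.round(r,3))
    # tray: grey, low saturation, raised; print depth heights
    h=cv2.cvtColor(p,cv2.COLOR_RGB2HSV)
    m=((h[...,1]<60)&(h[...,2]>60)&(h[...,2]<190)).astype(np.uint8)
    m=cv2.morphologyEx(m|mask(p,"green"),cv2.MORPH_CLOSE,np.ones((9,9)))
    for cn in cv2.findContours(m,0,1)[0]:
        if cv2.contourArea(cn)<1500: continue
        w=rays(cal,cn[:,0,:],.006)[:,:2]
        R=cv2.minAreaRect((w*1000).astype(np.float32)); print(n,"grey",np.round(R[0]),np.round(R[1]),round(R[2],2))
    # height check
    for (u,v) in ([(300,150),(215,240),(285,240),(200,165)] if n=="top" else [(220,210),(328,200)]):
        z=d[v,u];K=cal["intrinsics"];T=cal["world_from_camera"]
        print((T@np.r_[np.linalg.inv(K)@[u,v,1]*z,1])[:3].round(4))
E
```

```text
top blue [484.427 319.249  -1.413  75.822  44.195]
top green [637.373  58.194   1.374  79.931  45.483]
top green [ 7.06571e+02 -1.20057e+02 -3.79000e-01  9.98450e+01  3.09780e+01]
top yellow [613.362 336.967  -1.526  79.551  45.858]
top red [332.78  298.924  -1.404  88.748  34.453]
top red [478.795 189.331   1.5    78.941  44.952]
top grey [269. 599.] [177. 110.] 88.46
top grey [ 297. -133.] [163. 373.] 33.9
top grey [350. 435.] [549. 402.] 36.04
top grey [650. 117.] [222. 122.] 79.22
top grey [ 790. -138.] [278. 258.] 88.41
top grey [813. 369.] [686. 241.] 88.41
[0.652  0.1758 0.0044]
[0.4991 0.3258 0.0075]
[0.4958 0.2068 0.0084]
[0.6298 0.3502 0.0064]
side blue [482.579 319.614  -1.413  76.311  45.053]
side green [636.847  58.865   1.372  76.145  45.653]
side green [ 8.5837e+02 -5.3553e+01  1.3900e-01  7.5126e+01  6.3825e+01]
side green [ 7.05481e+02 -1.28478e+02 -3.43000e-01  1.02951e+02  5.54500e+01]
side green [ 890.674 -202.5     -1.486  100.259   93.753]
side yellow [612.279 337.414  -1.527  79.343  45.595]
side red [331.237 298.459  -1.444  94.699  36.875]
side red [477.385 189.642   1.508  77.414  44.98 ]
side grey [648. 114.] [236. 120.] 79.08
side grey [100. 123.] [214. 172.] 53.92
side grey [-202. -485.] [889.  61.] 59.66
side grey [ 227. -606.] [870. 472.] 65.85
side grey [ 716. -280.] [ 839. 1953.] 14.96
[0.6624 0.1708 0.0056]
[0.4711 0.1707 0.0085]
```

Both views agree to about 2 mm, and the sizes and heights are right. I'll take a closer wrist view over blue and red, then one over the tray.

```bash
python3 - <<'E'
from h import *
def look(n):
    cal=get_calibration("wrist");p,d=get_image("wrist")
    cv2.imwrite(f"pics/w_{n}.png",p[:,:,::-1])
    for c in HUE:
        for r in board(p,cal,c,.012 if c=="green" else .008,pxmin=1500):
            if 50<r[3]<120: print(n,c,np.round(r,3))
    return p,cal
P=np.pi
for n,xy,yaw in(("tray",(.645,.09),1.378),("red",(.478,.1895),1.504),("blue",(.4835,.3194),1.728)):
    movep([*xy,.22],[P,0,yaw]); hold(.2)
    p,cal=look(n); o=observe(); print(o["time_s"],o["eef_pos"],cal["world_from_camera"][:3,3])
    if n=="tray":
        np.savez("w_tray.npz",p=p,T=cal["world_from_camera"])
E
```

```text
tray blue [488.33  313.384  -1.413  68.217  48.931]
tray red [479.63  187.83    1.5    77.703  44.804]
2.5417 [0.64484429 0.09070169 0.22000293] [0.6583473  0.15827617 0.39702952]
red yellow [612.781 334.829  -1.525  77.713  44.29 ]
red red [478.548 187.907   1.502  77.443  43.542]
red red [333.686 297.958  -1.386  87.087  34.486]
3.5917 [0.4789801  0.18880146 0.2198515 ] [0.48434421 0.25729658 0.3969352 ]
blue yellow [613.289 335.806  -1.521  76.752  44.102]
4.425 [0.48390738 0.3183248  0.22016472] [0.47379159 0.38619232 0.39705352]
```

View pics/w_tray.png

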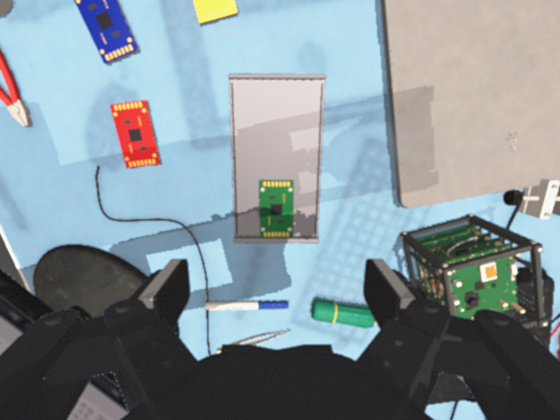

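View pics/w_blue.png

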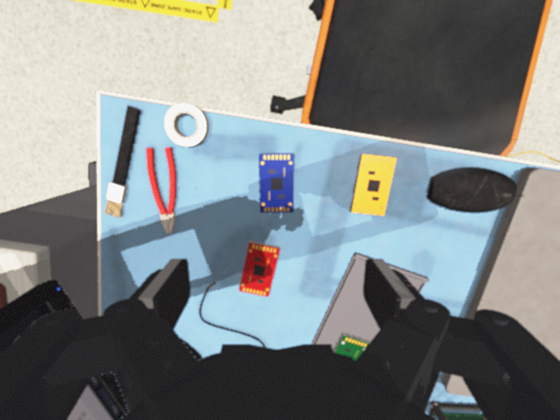

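Wrist views: the tray is upright at (278,158) with green at (276,209); blue is at (277,183) and red at (261,270). This agrees with the fixed cameras. Next I'll grasp blue, feeling for the bench first.

```bash
cat >> h.py <<'E'
P=np.pi
def pick(xy,yaw):
    gripper_to(.058,40)
    movep([*xy,.06],[P,0,yaw])
    move_l([*xy,.014],.15)
    hit=move_l([*xy,-.012],.03,max_force=6)
    z=observe()["eef_pos"][2]
    print("contact",hit,z)
    move_l([*xy,z+.0045],.05)
    gripper_to(.03,40); o=observe(); print("grip",o["opening"],o["grasp_force"],o["eef_pos"])
E
python3 - <<'E'
from h import *
pick((.4835,.319),1.728)
o=observe();move_l([.4835,.319,.10],.2)
o=observe();print(o["time_s"],o["opening"],o["grasp_force"],o["ft_force"])
p,_=get_image("side");cv2.imwrite("pics/s1.png",cv2.resize(p[130:340,200:480],(800,600))[:,:,::-1])
E
```

```text
contact False -0.011833411098197903
grip 0.029774992131845212 0.0 [ 0.4834252   0.31893982 -0.00743243]
8.2917 0.029703578603586037 0.0 [-0.00667818  0.5200981  -0.32543387]
```

View pics/s1.png

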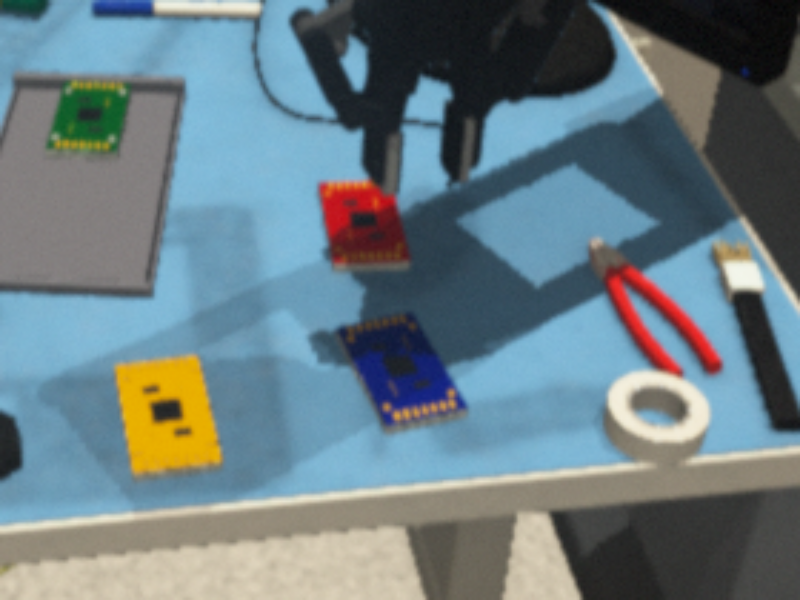

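The grip missed: the fingers closed to 30 mm without touching anything, and blue at crop (402,368) hasn't moved. I'll find where the fingertips really are.

```bash
python3 - <<'E'
from h import *
o=observe();print(o["eef_pos"],o["tcp_rot"],o["q"])
p,d=get_image("side");cal=get_calibration("side")
K=cal["intrinsics"];T=cal["world_from_camera"]
v,u=np.mgrid[0:420,0:560]
X=(np.c_[u.ravel(),v.ravel(),np.ones(u.size)]@np.linalg.inv(K).T*d.reshape(-1,1))@T[:3,:3].T+T[:3,3]
m=(d.ravel()>0)&(np.abs(X[:,0]-.4835)<.08)&(np.abs(X[:,1]-.319)<.05)&(X[:,2]>.03)&(X[:,2]<.25)
Y=X[m];print(len(Y),Y.min(0),Y.max(0))
for lo in np.arange(.06,.2,.01):
    s=Y[(Y[:,2]>=lo)&(Y[:,2]<lo+.01)]
    if len(s): print(round(lo,2),len(s),s.min(0).round(3),s.max(0).round(3))
for c in("blue","red"):
  for r in board(p,cal,c,.008,pxmin=200): print(c,np.round(r,3))
E
```

```text
[0.48223484 0.31836469 0.09812438] [-3.13873331e+00  8.34018785e-04  1.72795560e+00] [4.47045631e-01 2.01343158e-01 1.74118619e+00 1.94094502e-05
 1.20204174e+00 2.89880524e-01]
4054 [0.4154615  0.29810132 0.13288062] [0.54836074 0.34414987 0.24999631]
0.13 43 [0.46  0.306 0.133] [0.502 0.335 0.14 ]
0.14 150 [0.452 0.306 0.14 ] [0.51  0.336 0.15 ]
0.15 170 [0.452 0.307 0.15 ] [0.511 0.335 0.16 ]
0.16 170 [0.452 0.305 0.16 ] [0.511 0.335 0.17 ]
0.17 158 [0.444 0.305 0.17 ] [0.518 0.338 0.18 ]
0.18 387 [0.432 0.304 0.18 ] [0.531 0.342 0.19 ]
0.19 359 [0.427 0.3   0.19 ] [0.536 0.341 0.2  ]
0.2 428 [0.422 0.3   0.2  ] [0.54  0.342 0.21 ]
blue [481.973 318.99   -1.428  75.89   45.354]
red [330.81  299.121  -1.464  92.8    37.058]
red [477.72  189.099   1.509  76.382  43.974]
red [ 38.293   3.008  -1.551 211.365 135.934]
red [-430.717 -720.473    1.054  336.694   71.929]
red [ 194.242 -664.587    1.296  600.006  218.761]
```

The depth image puts the tips at z≈0.133 with the TCP reported at 0.098, so the true tips are about 30 mm behind the nominal TCP. I'll feel farther down and work from the measured contact.

```bash
sed -i 's/\[\*xy,.014\],.15/[*xy,-.008],.15/; s/\[\*xy,-.012\],.03/[*xy,-.05],.03/' h.py; python3 - <<'E'
from h import *
pick((.483,.319),1.728)
o=observe();print(o["time_s"],o["ft_force"])
move_l([.483,.319,.05],.2); hold(.2)
o=observe();print(o["time_s"],o["eef_pos"],o["opening"],o["grasp_force"],o["ft_force"])
p,_=get_image("side");cv2.imwrite("pics/s2.png",cv2.resize(p[130:340,200:480],(800,600))[:,:,::-1])
E
```

```text
contact True -0.03918454866841517
grip 0.044827691877862494 41.182368993759155 [ 0.48314107  0.31907628 -0.03452553]
11.1667 [-0.21836782 -0.79177977  3.01372693]
11.9417 [0.4814558  0.31823499 0.04778557] 0.04413160481382752 40.92240929603577 [ 0.53710549  0.1311973  -1.14051208]
```

View pics/s2.png

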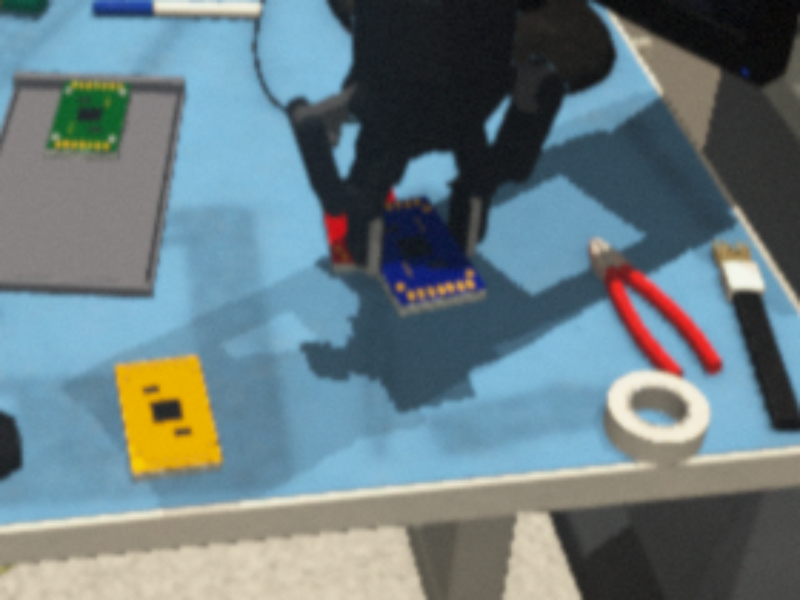

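Blue is held level and centred at crop (428,250). Now I'll lay it down, tilted to match the slope, along the measured line through green.

```bash
cat >> h.py <<'E'
G=np.array([.6371,.0585]);PSI=1.377;TH=.152
def place(s,b,lat=0.,push=4):
    "s: distance of the board's centre beyond green's centre along the row, m; b: board centre behind TCP"
    ax=np.array([np.cos(PSI),np.sin(PSI)]); n=np.array([-ax[1],ax[0]])
    zt=-np.r_[np.sin(TH)*ax,np.cos(TH)]
    C=np.r_[G+s*ax+lat*n,.014]; T=C+b*zt; rot=[P,TH,PSI]
    up=np.array([0,0,1.])
    movep(T+.06*up,rot); move_l(T+.015*up,.1); hold(.3)
    e=observe()["eef_pos"]-(T+.015*up); print("bias",e.round(4),"rot",observe()["tcp_rot"])
    e[2]=0
    move_l(T-e+.006*up,.05)
    hit=move_l(T-e-.008*up,.015,max_force=push); hold(.2)
    o=observe();print("set",hit,(o["eef_pos"]-T).round(4),o["ft_force"].round(1),o["grasp_force"])
    return T-e,zt
def release(zt):
    e=observe()["eef_pos"]
    gripper_to(.058); move_l(e-.08*zt,.15)
    print(observe()["time_s"])
E
python3 - <<'E'
from h import *
move_l([.483,.319,.06],.2)
T,zt=place(.053,.0385)
E
```

```text
bias [ 0.0006 -0.      0.0008] rot [3.14038552 0.15163257 1.37674394]
set True [-0.0004  0.     -0.0003] [0.2 0.5 5.2] 41.56865894794464
```

Contact came at the predicted height (0.3 mm low). Releasing and checking.

```bash
cat >> h.py <<'E'
def rel(p,cal,c,z=None):
    "boards in tray-row coordinates relative to green seen by the same camera"
    ax=np.array([np.cos(PSI),np.sin(PSI)]); n=np.array([-ax[1],ax[0]])
    f=lambda c,z:[r for r in board(p,cal,c,z,pxmin=150) if 55<r[3]<100 and abs(r[0]-645)<60 and -20<r[1]<250]
    g=f("green",.012); print("green",np.round(g,3))
    for r in f(c,.018):
        v=np.array(r[:2])-(np.array(g[0][:2]) if g else G*1000)
        print(c,np.round(r,3),"along %.1f lat %.1f"%(v@ax,v@n))
E
python3 - <<'E'
from h import *
release(-np.r_[np.sin(TH)*np.array([np.cos(PSI),np.sin(PSI)]),-np.cos(TH)]*np.array([1,1,-1]) if 0 else -np.r_[np.sin(TH)*np.cos(PSI),np.sin(TH)*np.sin(PSI),np.cos(TH)])
gripper_to(.058); movep([.478,.189,.1],[P,0,1.504]); hold(.2)
for n in("side","top"):
    p,d=get_image(n);rel(p,get_calibration(n),"blue"); np.savez(n+"1.npz",p=p,d=d)
    if n=="side": cv2.imwrite("pics/s3.png",cv2.resize(p[130:280,150:350],(800,600))[:,:,::-1])
    for r in board(p,get_calibration(n),"red",.008):
        if 60<r[3]<85: print("red",np.round(r,3))
print(observe()["time_s"])
E
```

```text
16.2333
green []
blue [645.413 111.026   1.404  90.89   44.811] along 53.1 lat 2.0
red [477.163 190.507   1.507  75.715  45.297]
green []
blue [646.721 111.427   1.411  78.37   45.1  ] along 53.8 lat 0.8
17.5333
```

View pics/s3.png

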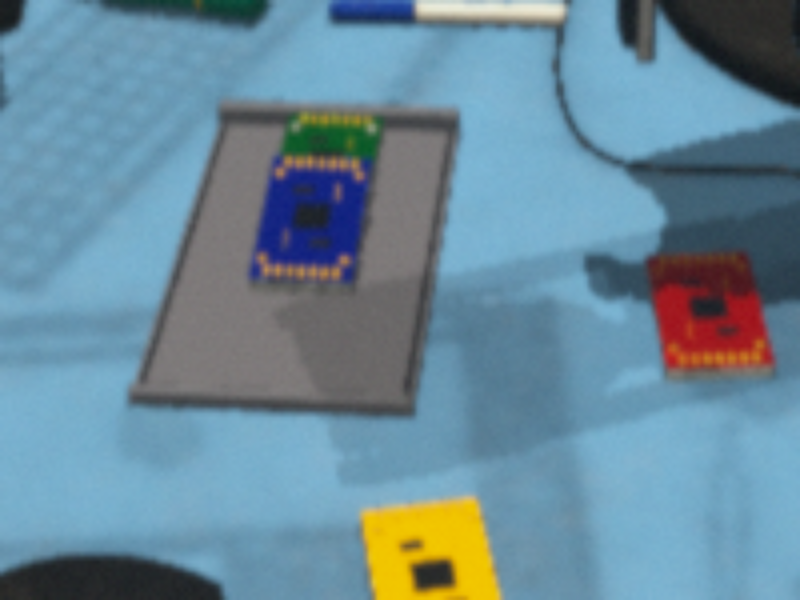

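Blue lies on green's lower third, in line with the tray (crop (312,215)). It reads 53–54 mm along the row and about 1 mm lateral; the apparent 0.03 rad yaw is slope parallax. Now red.

```bash
python3 - <<'E'
from h import *
pick((.478,.189),1.504)
b=.004-observe()["eef_pos"][2]; print("b",b)
move_l([.478,.189,.08],.2); o=observe(); print(o["opening"],o["grasp_force"])
if o["opening"]>.04:
    T,zt=place(.1065,b,lat=-.0008)
    print(observe()["time_s"])
E
```

```text
contact True -0.0392142150968273
grip 0.04412552100025528 41.16147458553314 [ 0.47814328  0.18904377 -0.03451713]
b 0.03851713107625035
0.04446776971503696 40.85715472698212
bias [0.0006 0.0001 0.0007] rot [3.14045964 0.15156875 1.37681291]
set True [-0.0004 -0.0001 -0.0003] [-1.4  0.8  5.3] 41.45199000835419
23.6167
```

```bash
python3 - <<'E'
from h import *
release(-np.r_[np.sin(TH)*np.cos(PSI),np.sin(TH)*np.sin(PSI),np.cos(TH)])
movep([.42,.19,.2],[P,0,1.504]); hold(.3)
for n in("side","top"):
    p,d=get_image(n);cal=get_calibration(n);rel(p,cal,"red");rel(p,cal,"blue")
    for r in board(p,cal,"yellow",.008):
        if 60<r[3]<85: print("yellow",np.round(r,3))
    if n=="side": im1=cv2.resize(p[140:260,170:290],(400,400))
    else: im2=cv2.resize(p[90:210,260:410],(400,320))
im=np.zeros((400,800,3),np.uint8);im[:,:400]=im1;im[:320,400:]=im2
cv2.imwrite("pics/f.png",im[:,:,::-1]);print(observe()["time_s"])
E
```

```text
24.5917
green []
red [656.39  162.309   1.396  97.285  46.264] along 105.6 lat 1.1
green []
yellow [612.279 337.414  -1.527  79.343  45.595]
green []
red [657.78  163.064   1.399  79.946  46.422] along 106.6 lat -0.2
green []
yellow [613.419 336.97   -1.526  79.551  45.742]
26.0833
```

View pics/f.png

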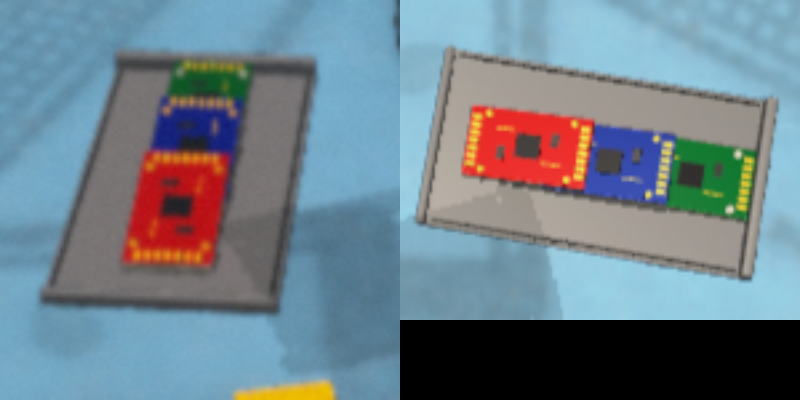

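The row is right: in the side crop green is at (212,80), blue at (195,125) and red at (178,205). In the top crop each board laps the one before it and all are in line with green. Yellow hasn't moved. Handing in.

```bash
python3 -c "
from plant import *
print(job_done())"
```

```text
the job is handed in; nothing more can be done
None
```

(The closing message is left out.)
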